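Lock the finished folding knives away in the display case

TASK

Turn the key of the knife case to unlock it and swing its lid right up, then put every folding knife from the open tray into a lane of its own in the case, lying flat and slid under the cross bar until it is fully home against the back wall. Then shut the lid fully, turn the key back to locked and leave it in its lock. Leave the other things on the bench where they are.

Things in the scene. Friction and masses are not known exactly. Their poses are not given: they have to be found in the camera images.
- case: display case: fixed dark wooden box, 251 (x) by 236 mm (y), 60 mm high without lid. Origin under it on the bench; x points to its back (hinge side), away from the robot within 0.2 rad, z up. From the origin: inner faces at x = -125 (front), +110 (back), y = -110 and +110 mm; walls 8 mm; floor at z = 8 mm. Five dividers (5 wide, 6 mm high) along x make four 40 mm lanes. A knife fully home has its centre at x = +60 mm
- bar_mid (a point): middle of the aluminium cross bar (the overhang) over all the lanes: 40 mm wide, from x = +45 to +85 mm of the case, underside 36 mm and top 42 mm above the bench, 28 mm clear above the lanes' floor; fixed, axes as the case's
- keeper (a point): middle of the fixed steel keeper lip of the latch, jutting in from the top of the case's front wall: x = -125 to -113 mm, y = +30 to +80 mm, z = 52 to 57 mm in the case's frame; things let into the case must pass it
- lane0 (a point): point on the floor of lane 0 of the case, on the lane's centre line, at x = -20, y = -67.5 mm of the case: a knife laid with its centre here is clear of the cross bar and of the lip; axes as the case's
- lane1 (a point): point on the floor of lane 1 of the case, on the lane's centre line, at x = -20, y = -22.5 mm of the case: a knife laid with its centre here is clear of the cross bar and of the lip; axes as the case's
- lane2 (a point): point on the floor of lane 2 of the case, on the lane's centre line, at x = -20, y = +22.5 mm of the case: a knife laid with its centre here is clear of the cross bar and of the lip; axes as the case's
- lane3 (a point): point on the floor of lane 3 of the case, on the lane's centre line, at x = -20, y = +67.5 mm of the case: a knife laid with its centre here is clear of the cross bar and of the lip; axes as the case's
- lid (a joint): the lid's hinge angle: 0 shut, 1.57 standing upright, stop at 1.65. The hinge is stiff (friction) and the lid stays wherever it is left, even half open; moving it takes about 2 to 7 N at the handle. While the key is locked the lid cannot be lifted
- lid_hinge (a point): point of the lid on its hinge line, middle of the back wall's top edge, 60 mm above the bench, 118 mm behind the case's origin; the line runs along the case's y. Axes turn with the lid: shut, as the case's; opening turns them about +y, the front edge rises. The lid is an 8 mm plate, 251 by 236 mm (top face at 68 mm when shut), with a clear window and a 70 mm wide aluminium front rail
- lid_handle (a point): middle of the lid's handle: a round dark steel bar 12 mm thick along the case's y, 85 mm between two posts of the same thickness at its ends, its axis 35 mm above the lid's top face, 36 mm from the lid's front edge, 215 mm in front of the hinge line, 42 mm to the -y side of the middle. Axes as the lid's
- key (a joint): the key's angle: 0 locked, 1.571 (stop) fully unlocked; it grows as the key turns clockwise seen from above the shut lid. The latch lets the lid go from about 1.0 rad on. The key is captive in its lock in the lid's front rail and stays at the angle where it is left (0.06 N m of friction)
- key_bow (a point): centre of the upright steel key bow, on the key's turning axis: a plate 36 mm long (point x), 10 mm thick (point y), 30 mm tall (point z, the axis); the point is 29 mm above the lid's top face, 102 mm to the +y side of the handle's middle, 203 mm in front of the hinge line. Locked, the bow's length lies along the case's x; unlocked, along its y
- knife0_mid (a point): centre of a closed folding knife (two to four are present): a flat bar 100 mm long (point x), 32 mm wide (point y), 22 mm thick (point z, up), 0.1 to 0.2 kg, of wood with steel ends. At the start it lies flat in the tray, roughly across it; either face may be up and either end may go first
- knife1_mid (a point): centre of a closed folding knife (two to four are present): a flat bar 100 mm long (point x), 32 mm wide (point y), 22 mm thick (point z, up), 0.1 to 0.2 kg, of wood with steel ends. At the start it lies flat in the tray, roughly across it; either face may be up and either end may go first
- knife2_mid (a point): centre of a closed folding knife (two to four are present): a flat bar 100 mm long (point x), 32 mm wide (point y), 22 mm thick (point z, up), 0.1 to 0.2 kg, of wood with steel ends. At the start it lies flat in the tray, roughly across it; either face may be up and either end may go first
- knife3_mid (a point): centre of a closed folding knife (two to four are present): a flat bar 100 mm long (point x), 32 mm wide (point y), 22 mm thick (point z, up), 0.1 to 0.2 kg, of wood with steel ends. At the start it lies flat in the tray, roughly across it; either face may be up and either end may go first
- tray: fixed open display tray, dark felt, 226 mm (x) by 286 mm (y), floor 5 mm and rim 12 mm above the bench, rim 8 mm wide; origin under its middle. The knives start in its four quarters, 55 mm from the middle in x and 70 mm in y, lengthways along its y
- stone_mid (a point): centre of a small grey sharpening stone, 90 x 16 x 14 mm, lying loose in the middle of the tray, along its x; leave alone
- polish: jar of polish, 56 mm across, 70 mm high; origin under it; leave alone
- oil: oil bottle, 44 mm across, 120 mm high; origin under it; leave alone
- driver_grip (a point): handle of a screwdriver lying on the bench; leave alone
- block: cork sanding block, 90 x 50 x 30 mm; origin under it; leave alone
- mug: white mug, 80 mm across, 90 mm high; origin under it; leave alone
- hammer_grip (a point): handle of a small hammer lying on the bench; leave alone
Not all that is in view belongs to the job. What is shaped like the part that bears knife0_mid but red is not meant. What is shaped like the part that bears knife1_mid but purple is not meant.

How it is judged:
On the way, in this order (a step that is already met when the one before it is completed fails the run):
1. the key is turned to unlocked with the lid still shut (value of joint key above 1.25 rad and value of joint lid below 0.05 rad), for 0.1 s.
2. the lid is swung right up (value of joint lid above 1.3 rad), for 0.2 s.
3. every knife lies home under the cross bar (x of knife0_mid in the frame of case between 0.05 and 0.066 m and y of knife0_mid in the frame of case between -0.08 and 0.08 m and z of each of knife0_mid, knife1_mid, knife2_mid, knife3_mid in the frame of case below 0.026 m and angle between the x axis of each of knife0_mid, knife1_mid, knife2_mid, knife3_mid and the x axis of case, either way round below 0.15 rad and angle between the z axis of each of knife0_mid, knife1_mid, knife2_mid, knife3_mid and the z axis of case, either way round below 0.15 rad and x of knife1_mid in the frame of case between 0.05 and 0.066 m and y of knife1_mid in the frame of case between -0.08 and 0.08 m and x of knife2_mid in the frame of case between 0.05 and 0.066 m and y of knife2_mid in the frame of case between -0.08 and 0.08 m and x of knife3_mid in the frame of case between 0.05 and 0.066 m and y of knife3_mid in the frame of case between -0.08 and 0.08 m), for 0.2 s.
4. the lid is shut with the key still unlocked (value of joint lid below 0.04 rad and value of joint key above 1.1 rad), for 0.1 s.
At the end, for the whole second after the job is handed in: Every knife present lies flat and parallel to the lanes (0.15 rad) in the case, at rest, its centre 50 to 66 mm behind the case's origin (home against the back wall within 10 mm, under the cross bar); the lid is shut (below 0.04 rad) and the key locked (below 0.3 rad) (all of step 3 and linear speed of each of knife0, knife1, knife2, knife3 below 0.02 m/s and value of joint lid below 0.04 rad and value of joint key below 0.3 rad); the robot touches nothing.
It fails at once if another thing on the bench is moved by more than 6 cm (distance of any of stone_mid, polish, oil, driver_grip, block, mug, hammer_grip from where it was at the start of the episode above 0.06 m).
Of knife0, knife1, knife2, knife3 only 2 to 4 are there at a start; the rules pass over those that are not, and their reading is None.
At some moment in a run one of knife0, knife1, knife2, knife3 may be knocked a few centimetres aside while the robot is not near it.
Once in a run the grip may slacken for a moment while it holds something.
It also fails if it takes over 210 s, if anything falls off the work surface, if the arm or the gripper's body presses on something with over 40 N, if the wrist force passes 120 N, or if a joint passes its speed limit or range.

ROBOT

A 6-joint arm with a two-finger parallel gripper is mounted at the origin on the work surface. World frame = base frame: x ahead of the robot, y to its left, z up, the work surface at z = 0. Lengths are in m, angles in rad, forces in N, time in s.
With the tool pointing down it reaches from about 0.425 to 1.125 m from the base axis. Payload 14.9 kg.
Tool frame: the origin (TCP) lies at the very end of the fingers, on their centre line; the grasp point (between the pads) lies grip_depth behind it (grip_depth is the distance from the TCP to the grasp point, in m); z points along the fingers, y is the line along which they close (so a half turn about z gives the same grasp; the last joint's range is limited). The gripper opens to 91 mm and grips with 3 to 60 N. Pads are 32 mm wide; open, the fingers measure 118 mm over their backs; the gripper's body (76 mm by 178 mm) begins 60 mm behind the grasp point.
Start: joints at [1.26, 0.379, 1.734, -0, 1.028, -0.033], TCP at [0.192, 0.673, 0.176] pointing down, gripper open.
Joint ranges: [-2.77, 2.77], [-0.74, 2.19], [0, 2.66], [-1.06, 4.2], [0.31, 2.87], [-3.08, 3.08]. Speed limits (rad/s): [1.89, 1.89, 2.39, 3.14, 3.14, 3.14].

INTERFACE

Orientations are given as a 3x3 rotation matrix whose columns are the frame's x, y, z axes.
In Python, from station import move_ptp, line_to, move_joints, command_gripper, wait, ik, read_camera, MotionError, hand_in, current_time, current_joints, current_qvel, current_joint_torque, current_ee_pos, current_eef_rot, current_wrist_force, current_ft_torque, current_opening, current_finger_force, grip_depth gives the robot as it stands. Calls block until the motion is done:
- move_ptp(position, orientation): joint-space move of the TCP to a pose.
- line_to(position, velocity=0.15, attitude=None): straight line of the TCP; attitude=None keeps the orientation; velocity is the mean speed in m/s.
- move_joints(angles): joint-space move.
- command_gripper(opening, strength=None): opening from 0.0 (shut) to 1.0 (fully open); strength is the grip in N (None keeps the last); returns when the fingers have stopped.
- wait(seconds).
- ik(position, orientation): joint angles nearest the present ones, or None.
- read_camera(name): name is "side" or "top" or "wrist"; returns a dict with "frame" (400x640x3 uint8, blue, green, red), "camera_matrix" (3x3 intrinsics, pixels), "extrinsics" (4x4, takes a point from camera to world coordinates); the wrist camera has in their place "T_tool_cam" (4x4, takes a point from camera to tool coordinates, whose origin is the TCP and whose axes are the flange's). Camera axes: x right, y down, z forward; pixel columns grow to the right and rows downward; lengths in m; the calibration is good to about 2 mm. A picture is of the moment at which its call begins: read the wrist's pose just before it. There is no depth.
A pose or a line that the arm cannot do raises MotionError and nothing moves.
- hand_in(): hands the job in; it is judged then, once.
Readings, each from a call of its own:
- current_time(): time.
- current_joints(): joint angles.
- current_qvel(): joint speeds.
- current_joint_torque(): joint torques, N m.
- current_ee_pos(): TCP position.
- current_eef_rot(): TCP orientation.
- current_wrist_force(): force on the tool from outside, world axes, zero at the start.
- current_ft_torque(): the same for the moment, N m.
- current_opening(): opening from 0.0 (shut) to 1.0 (fully open).
- current_finger_force(): force on a finger pad.
Only numpy, scipy, OpenCV 4.12 (cv2) and the standard library are available. Lean on these libraries where they do the work, as an engineer would, in place of code of your own. Each camera call takes 0.05 s, during which the arm holds its last target. There are 200 camera calls.

## Working session

There is one attempt and no reset: what is moved stays moved. The work goes in short steps, each a Python script; the robot and the scene stay as the last script left them, time stands still between calls to the robot, and variables do not carry over. Pictures are saved under pics/ and viewed, at most 14 in all, crops included, and the job is handed in when it is done.

```bash
ls; mkdir -p pics
python3 - <<'E'
from station import *
import cv2
for n in("top","side"):
    r=read_camera(n); cv2.imwrite(f"pics/{n}0.png",r["frame"]); print(n,r["camera_matrix"].round(1).tolist(),r["extrinsics"].round(3).tolist())
r=read_camera("wrist");print(r["T_tool_cam"],r["camera_matrix"]);print(grip_depth() if callable(grip_depth) else grip_depth,current_time(),current_eef_rot(),current_opening())
E
```

```text
pics
top [[423.4, 0.0, 309.4], [0.0, 423.4, 204.8], [0.0, 0.0, 1.0]] [[-0.01, -0.997, 0.075, 0.429], [-1.0, 0.01, 0.004, -0.038], [-0.005, -0.075, -0.997, 1.313], [0.0, 0.0, 0.0, 1.0]]
side [[425.9, 0.0, 316.7], [0.0, 425.9, 197.7], [0.0, 0.0, 1.0]] [[-0.989, -0.104, 0.102, 0.399], [-0.145, 0.694, -0.705, 0.83], [0.002, -0.712, -0.702, 0.943], [0.0, 0.0, 0.0, 1.0]]
[[-3.17243830e-04 -9.54960378e-01 -2.96733171e-01  8.32639645e-02]
 [ 9.99999517e-01 -2.69328994e-05 -9.82444342e-04  1.00218851e-03]
 [ 9.30203536e-04 -2.96733340e-01  9.54959926e-01 -2.09228838e-01]
 [ 0.00000000e+00  0.00000000e+00  0.00000000e+00  1.00000000e+00]] [[322.41662375   0.         322.57637983]
 [  0.         322.41662375 195.93894911]
 [  0.           0.           1.        ]]
0.0188 0.15 [[-9.61682281e-01  2.74166294e-01 -1.86057446e-04]
 [ 2.74166356e-01  9.61682000e-01 -7.34864111e-04]
 [-2.25468734e-05 -7.57716486e-04 -9.99999713e-01]] 0.9993991671393023
```

View pics/top0.png

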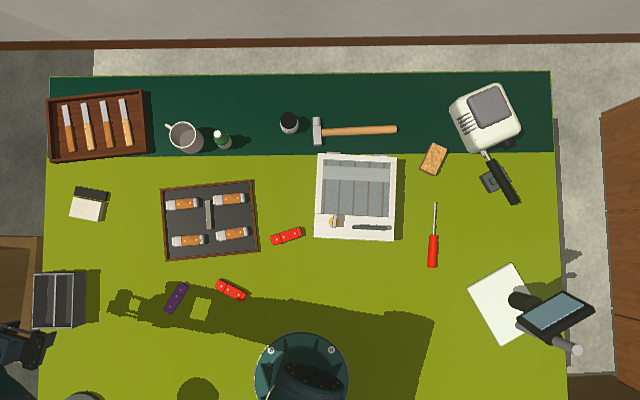

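View pics/side0.png

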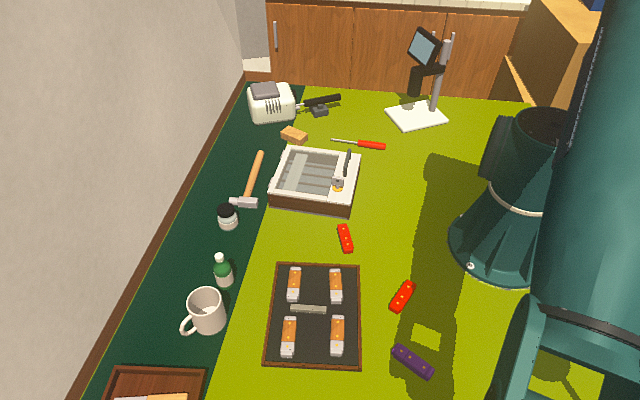

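Top picture: four knives in the tray near (183,203), (230,199), (187,240), (233,233), the stone at (208,215), and the case lid with corners about (318,153), (397,157), (394,240), (314,236). The key is near (333,221) and the handle near (372,227). The side view agrees: the loose red and purple ones outside the tray are decoys.

```bash
cat > h.py <<'E'
from station import *
import numpy as np, cv2, json
def Rz(a): return np.array([[np.cos(a),-np.sin(a),0],[np.sin(a),np.cos(a),0],[0,0,1.]])
def down(yaw):
    "tool pointing down, tool y (closing line) at angle yaw from world x"
    y=np.array([np.cos(yaw),np.sin(yaw),0]); z=np.array([0,0,-1.]); return np.column_stack([np.cross(y,z),y,z])
def cam(n,save=None):
    p,R=np.array(current_ee_pos()),np.array(current_eef_rot()); r=read_camera(n)
    if n=="wrist":
        T=np.eye(4);T[:3,:3]=R;T[:3,3]=p;E=T@r["T_tool_cam"]
    else: E=np.array(r["extrinsics"])
    if save: cv2.imwrite("pics/"+save,r["frame"]); np.savez("pics/"+save+".npz",K=r["camera_matrix"],E=E)
    return r["frame"],np.array(r["camera_matrix"]),E
def load(s):
    d=np.load("pics/"+s+".npz"); return cv2.imread("pics/"+s),d["K"],d["E"]
def ray(uv,K,E):
    d=E[:3,:3]@np.linalg.inv(K)@[uv[0],uv[1],1]; return E[:3,3],d/np.linalg.norm(d)
def onplane(uv,K,E,z):
    o,d=ray(uv,K,E); return o+d*(z-o[2])/d[2]
def tri(obs):
    A=np.zeros((3,3));b=np.zeros(3);L=[]
    for uv,K,E in obs:
        o,d=ray(uv,K,E);P=np.eye(3)-np.outer(d,d);A+=P;b+=P@o;L.append((o,P))
    x=np.linalg.solve(A,b); return x,[round(1000*np.linalg.norm(P@(x-o)),1) for o,P in L]
def proj(X,K,E):
    c=K@(E[:3,:3].T@(np.asarray(X)-E[:3,3])); return c[:2]/c[2]
E
python3 - <<'E'
from h import *
r=read_camera("top");K=r["camera_matrix"];E=r["extrinsics"]
for uv,z in [((318,153),.068),((397,157),.068),((394,240),.068),((314,236),.068),((333,221),.097),((372,227),.1),((183,203),.02),((230,199),.02),((187,240),.02),((233,233),.02),((208,215),.02)]: print(uv,onplane(uv,K,E,z).round(3))
for p in ([.45,-.17,.45],[.5,-.2,.4]):
  for y in (0,np.pi/2,-np.pi/2,np.pi): q=ik(p,down(y)); print(p,y,None if q is None else np.round(q,2))
E
```

```text
(318, 153) [ 0.677 -0.06   0.068]
(397, 157) [ 0.662 -0.295  0.068]
(394, 240) [ 0.417 -0.28   0.068]
(314, 236) [ 0.431 -0.046  0.068]
(333, 221) [ 0.473 -0.1    0.097]
(372, 227) [ 0.455 -0.212  0.1  ]
(183, 203) [0.536 0.355 0.02 ]
(230, 199) [0.546 0.211 0.02 ]
(187, 240) [0.422 0.341 0.02 ]
(233, 233) [0.442 0.201 0.02 ]
(208, 215) [0.498 0.278 0.02 ]
[0.45, -0.17, 0.45] 0 [-0.41 -0.21  1.88 -0.    1.47 -0.41]
[0.45, -0.17, 0.45] 1.5707963267948966 [-0.41 -0.21  1.88 -0.    1.47 -1.98]
[0.45, -0.17, 0.45] -1.5707963267948966 [-0.41 -0.21  1.88 -0.    1.47  1.16]
[0.45, -0.17, 0.45] 3.141592653589793 [-0.41 -0.21  1.88 -0.    1.47  2.73]
[0.5, -0.2, 0.4] 0 [-0.42 -0.08  1.85 -0.    1.37 -0.42]
[0.5, -0.2, 0.4] 1.5707963267948966 [-0.42 -0.08  1.85 -0.    1.37 -1.99]
[0.5, -0.2, 0.4] -1.5707963267948966 [-0.42 -0.08  1.85 -0.    1.37  1.15]
[0.5, -0.2, 0.4] 3.141592653589793 [-0.42 -0.08  1.85 -0.    1.37  2.72]
```

```bash
python3 - <<'E'
from h import *
R=down(np.pi/2-.06)
move_ptp([.44,.27,.30],R); cam("wrist","tray1.png")
move_ptp([.44,-.10,.26],R); cam("wrist","case1.png")
move_ptp([.44,-.24,.26],R); cam("wrist","case2.png")
print(current_time(), current_joints())
E
python3 -c "
import cv2,numpy as np
a=[cv2.imread(f'pics/{n}.png') for n in('case1','case2')]
cv2.imwrite('pics/cc.png',cv2.resize(np.vstack(a),(800*640//800,800))[:600] if 0 else np.vstack([cv2.resize(i,(480,300)) for i in a]))"
```

```text
4.1417 [-5.44698456e-01 -4.41323169e-02  2.06792340e+00  1.65263177e-04
  1.11814866e+00 -2.05605451e+00]
```

View pics/case1.png

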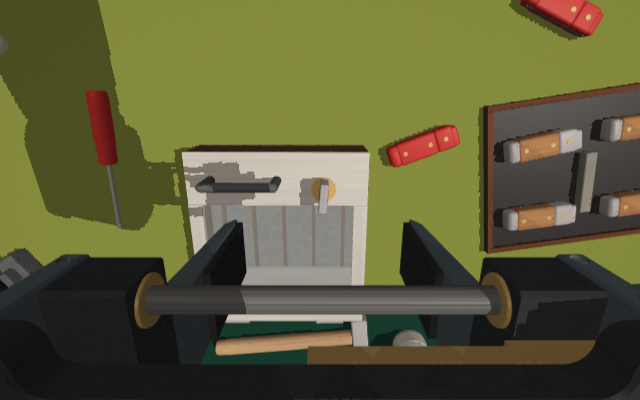

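View pics/case2.png

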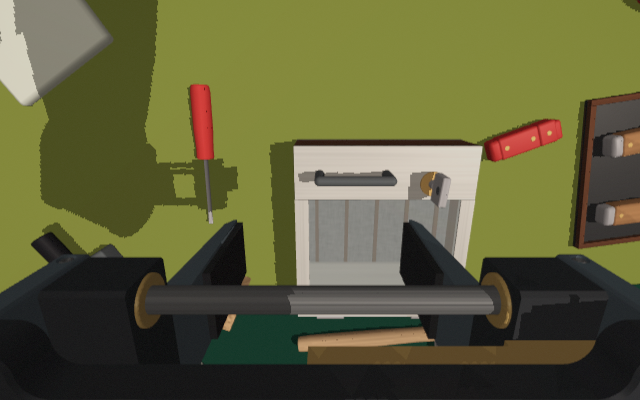

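View pics/tray1.png

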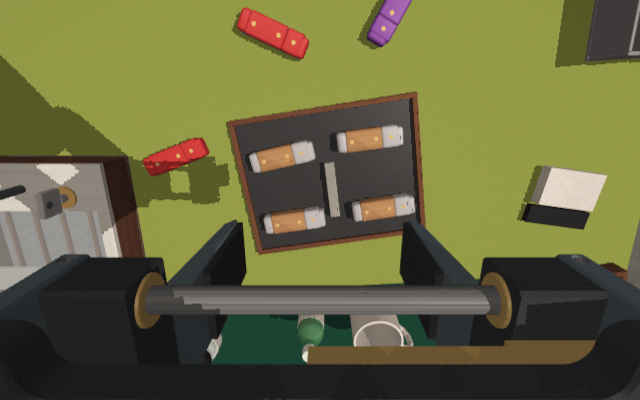

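case1/case2 show the lid's front rail with corners (183,153)/(369,153) and (294,147)/(481,147), the handle bar about (205..275,186) and (320..391,179), and the key bow near (323,193) and (442,189). tray1 shows four wood-and-steel knives at (282,156), (370,139), (295,220) and (384,208), and the stone at (331,190). I'll enlarge the rail for precise picks.

Run:
```python
from h import *
a=load("case1.png")[0][140:225,175:385]; b=load("case2.png")[0][133:218,285:495]
cv2.imwrite("pics/rail.png",cv2.resize(np.vstack([a,b]),None,fx=3.5,fy=3.5,interpolation=cv2.INTER_CUBIC))
```

```text
(no output)
```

View pics/rail.png

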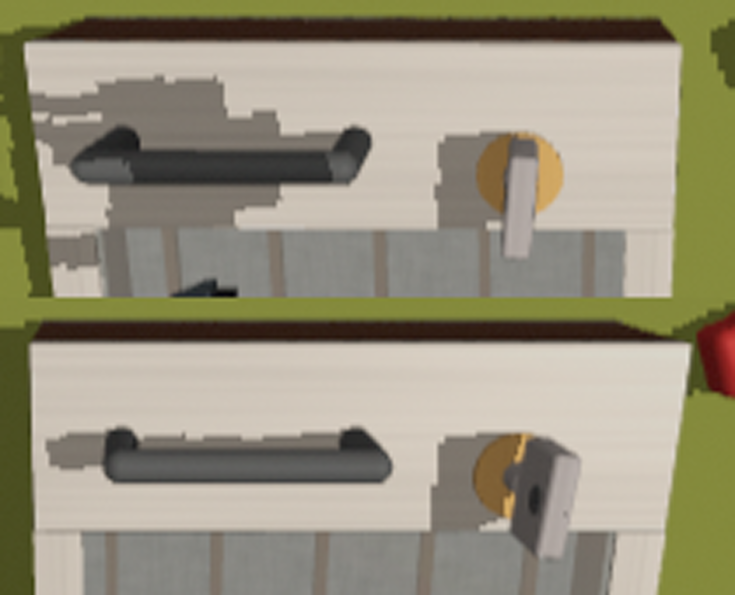

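Run:
```python
from h import *
_,K1,E1=load("case1.png");_,K2,E2=load("case2.png")
p1=lambda u,v:(175+(u-1.25)/3.5,140+(v-1.25)/3.5)
p2=lambda u,v:(285+(u-1.25)/3.5,133+(v-1.25-297.5)/3.5)
P={}
for n,a,b in [("FL",(27,42),(30,342)),("FR",(681,43),(690,344)),("hL",(72,167),(105,466)),("hR",(358,165),(391,467)),("bow",(520,221),(559,506)),("railL",(97,229),(82,530))]:
    X,e=tri([(p1(*a),K1,E1),(p2(*b),K2,E2)]); P[n]=X; print(n,X.round(4),e)
d=P["FR"]-P["FL"]; print("width",np.linalg.norm(d),"yaw",np.arctan2(-d[0],d[1]))
d=P["hR"]-P["hL"]; print("hlen",np.linalg.norm(d),"yaw",np.arctan2(-d[0],d[1]))
# top view + wrist tray: refine yaw from corners of lid
_,K,E=cam("top")
c=[onplane(p,K,E,.068) for p in [(318,153),(397,157),(394,240),(314,236)]]
for i,j in((3,0),(2,1)): d=c[i]-c[j]; print("yawside",np.arctan2(-d[1],-d[0]))
# tray knives from wrist tray1 by orange mask
f,K,E=load("tray1.png"); h=cv2.cvtColor(f,cv2.COLOR_BGR2HSV)
print([h[y,x].tolist() for x,y in[(270,157),(305,152),(360,140),(331,190),(330,150)]])
```

```text
FL [ 0.4141 -0.2748  0.0642] [np.float64(0.0), np.float64(0.0)]
FR [ 0.4285 -0.0396  0.0657] [np.float64(0.3), np.float64(0.3)]
hL [ 0.4509 -0.2494  0.1051] [np.float64(0.0), np.float64(0.0)]
hR [ 0.4571 -0.1539  0.103 ] [np.float64(0.5), np.float64(0.5)]
bow [ 0.4739 -0.1005  0.1129] [np.float64(2.3), np.float64(2.3)]
railL [ 0.4858 -0.2614  0.0649] [np.float64(0.2), np.float64(0.2)]
width 0.23566999254614968 yaw -0.06137250143520446
hlen 0.0956620904858185 yaw -0.06412069180441284
yawside -0.058687820155108504
yawside -0.06073751697839936
[[15, 133, 194], [9, 17, 196], [15, 131, 196], [18, 37, 160], [10, 14, 54]]
```

```bash
cat >> h.py <<'E'
YAW=-.061; C=np.array([.5541,-.1653,0]); RC=Rz(YAW)
def cw(x,y,z): return C+RC@np.array([x,y,z])
KEY=cw(-.085,.060,.083)
def status(t=""): print(t,"t",round(current_time(),1),"open",round(current_opening()*91,1),"ff",np.round(current_finger_force(),1),"F",np.round(current_wrist_force(),1),"p",np.round(current_ee_pos(),3))
E
python3 - <<'E'
from h import *
command_gripper(.45)
a=np.pi/2+YAW
move_ptp(KEY+[0,0,.08],down(a)); line_to(KEY,.1); status()
command_gripper(0,20); status("grip")
for s in np.linspace(0,1.571,7)[1:]: move_ptp(KEY,down(a-s))
status("turned"); print(current_ft_torque())
command_gripper(.45); status(); line_to(KEY+[0,0,.1],.2)
move_ptp([.40,-.20,.26],down(a)); cam("wrist","key.png")
f=cv2.imread("pics/key.png")[120:260,250:520]; cv2.imwrite("pics/keyc.png",cv2.resize(f,None,fx=2.5,fy=2.5))
E
```

```text
t 6.8 open 40.9 ff 0.0 F [ 0.2  0.9 -0.1] p [ 0.473 -0.1    0.084]
grip t 7.5 open 0.5 ff 0.0 F [ 0.3 -0.5  0. ] p [ 0.473 -0.1    0.083]
turned t 9.6 open 0.6 ff 0.0 F [-0.5 -0.8 -0.5] p [ 0.473 -0.1    0.083]
[-0.0827852   0.1150216   0.00688659]
 t 10.4 open 41.3 ff 0.0 F [-0.1 -0.3 -0.4] p [ 0.473 -0.1    0.083]
```

View pics/keyc.png

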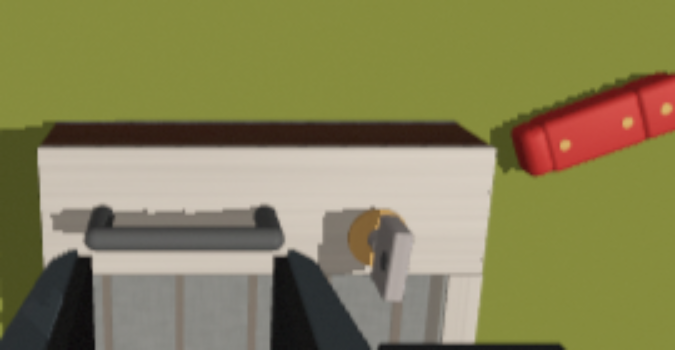

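The bow still lies along case x and the fingers shut to nothing, so the grasp missed it. I'll go back and look with the fingers in place.

Run:
```python
from h import *
_,K,E=load("key.png")
for z in(.082,.112): print([((proj(cw(x,.06,z),K,E)-[250,120])*2.5).round(0).tolist() for x in(-.103,-.085,-.067)])
a=np.pi/2+YAW
move_ptp(KEY+[0,0,.045],down(a)); f,_,_=cam("wrist")
line_to(KEY,.1); g,_,_=cam("wrist"); s,Ks,Es=cam("side")
u=proj(KEY,Ks,Es).astype(int); print(u)
cs=cv2.resize(s[u[1]-40:u[1]+40,u[0]-50:u[0]+50],(400,300))
cv2.imwrite("pics/k2.png",np.vstack([np.hstack([cv2.resize(f[100:300,200:460],(400,300)),cv2.resize(g[100:300,200:460],(400,300))]),np.hstack([cs,cs*0])]))
```

```text
[[386.0, 212.0], [383.0, 246.0], [381.0, 278.0]]
[[401.0, 233.0], [398.0, 268.0], [395.0, 303.0]]
[337 184]
```

View pics/k2.png

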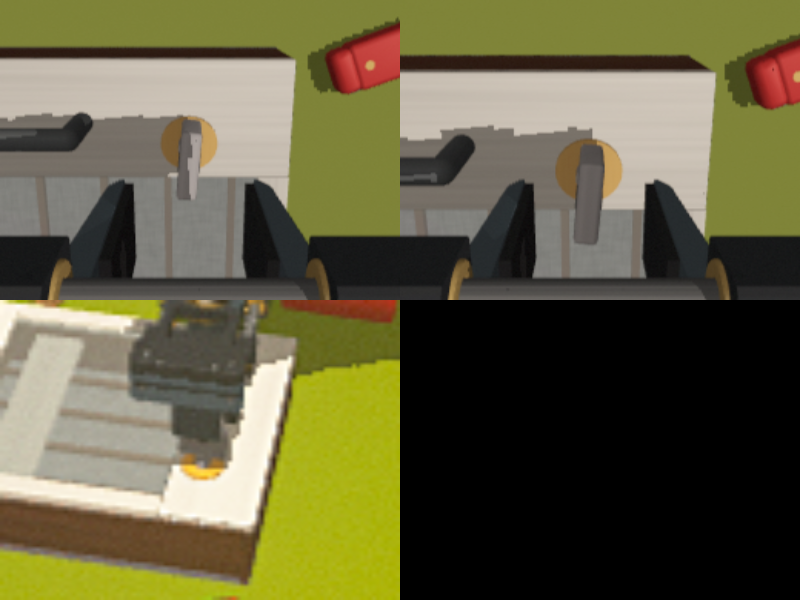

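Run:
```python
from h import *
status()
command_gripper(0,20); status("closed"); g,_,_=cam("wrist"); s,Ks,Es=cam("side"); t,Kt,Et=cam("top")
print(Es[:3,3],proj(KEY,Kt,Et),current_eef_rot())
cv2.imwrite("pics/k3.png",np.hstack([cv2.resize(g[100:300,200:460],(400,300)),cv2.resize(s[150:225,290:390],(400,300))]))
```

```text
t 14.2 open 40.8 ff 0.0 F [ 0.2 -0.1 -0.2] p [ 0.473 -0.1    0.084]
closed t 15.0 open 0.6 ff 0.0 F [ 0.1  0.2 -0.6] p [ 0.473 -0.1    0.083]
[0.3993123  0.83026316 0.94348393] [332.68474023 221.21665672] [[-9.98140204e-01  6.09600929e-02 -1.36640714e-05]
 [ 6.09600928e-02  9.98140204e-01  9.36417245e-06]
 [ 1.42094999e-05  8.51379394e-06 -1.00000000e+00]]
```

View pics/k3.png

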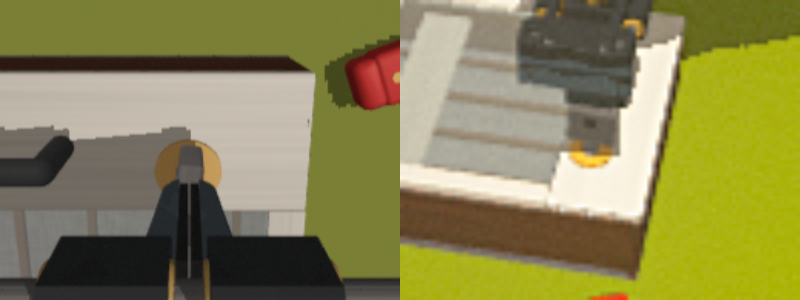

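The side crop shows the whole bow plate below the closed fingertips (about (590,130)), so the fingers end higher than the reported TCP implies. I'll check by touching the bare bench gently.

Run:
```python
from h import *
a=np.pi/2+YAW
line_to(KEY+[0,0,.1],.2)
move_ptp([.56,.05,.06],down(a)); f0=np.array(current_wrist_force())
s,K,E=cam("side"); u=proj(current_ee_pos(),K,E); print(u)
x,y=u.astype(int); c=cv2.resize(s[y-40:y+20,x-40:x+40],None,fx=6,fy=6,interpolation=cv2.INTER_NEAREST); cv2.drawMarker(c,(int((u[0]-x+40)*6),int((u[1]-y+40)*6)),(255,0,255),0,12); cv2.imwrite("pics/tip.png",c)
z=.06
while z>-.03:
    z-=.003
    try: line_to([.56,.05,z],.05)
    except MotionError as e: print(e);break
    F=np.array(current_wrist_force())-f0
    if abs(F[2])>4: break
print(z,F.round(1),current_ee_pos())
line_to([.56,.05,.1],.2)
```

```text
[299.68489965 222.86941404]
-0.030000000000000016 [-0.8 -0.1 -0. ] [ 0.5598424   0.04997364 -0.03020905]
```

View pics/tip.png

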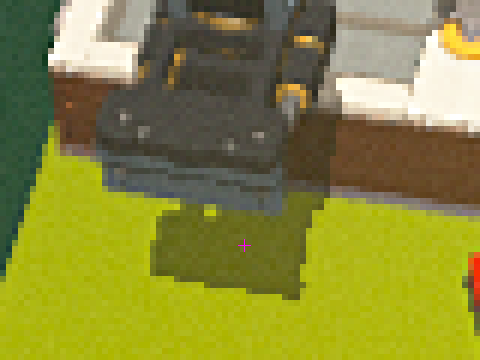

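No contact even at a reported z of -0.03, so the real fingertips lie well behind the reported TCP. I'll carry on gently to find the offset, closed and part open.

Run:
```python
from h import *
def touch(z):
    line_to([.56,.05,z],.2); wait(.2); f0=np.array(current_wrist_force())
    while z>-.065:
        z-=.001
        line_to([.56,.05,z],.03); wait(.05)
        F=np.array(current_wrist_force())-f0
        if abs(F[2])>2: break
    print("open",current_opening(),z,F.round(1),np.round(current_ee_pos(),4))
touch(-.022)
g,_,_=cam("wrist");cv2.imwrite("pics/touch.png",g)
line_to([.56,.05,.05],.2); command_gripper(.5)
touch(-.015); line_to([.56,.05,.1],.2); print(current_time())
```

```text
open 0.00876260157670811 -0.03800000000000001 [-1.2 -0.3  2.2] [ 0.5602  0.05   -0.0379]
open 0.49638386072126145 -0.03900000000000002 [-8.7  0.9 24.3] [ 0.5602  0.05   -0.038 ]
40.9083
```

Contact came at a reported z of -0.038 both times, so the true fingertips sit 38 mm behind the reported TCP. I'll put that offset in and turn the key again.

```bash
cat >> h.py <<'E'
TIP=np.array([0,0,.038])   # true fingertips are this far above the reported TCP (touched on bench)
def go(p,yaw): move_ptp(np.asarray(p)-TIP,down(yaw))
def lin(p,v=.15): line_to(np.asarray(p)-TIP,v)
A=np.pi/2+YAW
def turnkey(s0,s1):
    command_gripper(.45); go(KEY+[0,0,.08],A-s0); lin(KEY,.15)
    command_gripper(0,25); status("key grip")
    for s in np.linspace(s0,s1,7)[1:]: move_ptp(KEY-TIP,down(A-s))
    status("turned"); command_gripper(.45); lin(KEY+[0,0,.08],.25)
E
python3 - <<'E'
from h import *
turnkey(0,1.571)
go(cw(-.15,0,.26),A); f,_,_=cam("wrist","key2.png")
status(); cv2.imwrite("pics/key2c.png",f[100:300,180:480])
E
```

```text
key grip t 43.2 open 10.1 ff 25.0 F [ 0.9 -4.3  3.3] p [ 0.474 -0.101  0.045]
turned t 45.4 open 9.9 ff 25.0 F [-16.1 -28.   15.9] p [ 0.471 -0.102  0.045]
 t 48.1 open 40.9 ff 0.0 F [ 1.  -0.1  0.9] p [ 0.404 -0.156  0.221]
```

View pics/key2c.png

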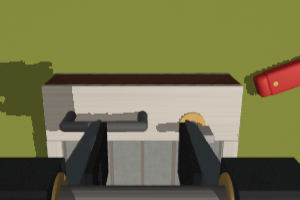

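The rail crop shows the gold lock disc at (192,120), with the bow hidden behind the right finger. The grip held 10 mm throughout and built up force at the stop, so the key is turned. Next the lid.

```bash
cat >> h.py <<'E'
def hpos(th,dz=-.016):
    c,s=np.cos(th),np.sin(th); return cw(.118-.215*c+.043*s,-.042,.060+.043*c+.215*s+dz)
def swing(t0,t1,n):
    for i,th in enumerate(np.linspace(t0,t1,n+1)[1:]):
        lin(hpos(th),.12); F=np.linalg.norm(current_wrist_force())
        if i%4==0 or F>25: status(f"th {th:.2f}")
        if F>60 or current_opening()*91<9: print("STOP");return th
    return t1
E
python3 - <<'E'
from h import *
command_gripper(.4); go(hpos(0)+[0,0,.07],YAW); lin(hpos(0),.15); command_gripper(0,30); status("grip")
th=swing(0,1.5,15)
s,_,_=cam("side","lid.png")
status();
E
```

```text
grip t 50.9 open 11.4 ff 30.0 F [-14.2  -2.2  13.8] p [ 0.453 -0.201  0.049]
th 0.10 t 51.2 open 11.3 ff 30.0 F [-12.4  -3.9   3.2] p [ 0.458 -0.201  0.07 ]
th 0.40 t 52.2 open 11.4 ff 30.0 F [-25.5  -3.1  16.6] p [ 0.485 -0.203  0.129]
th 0.50 t 52.5 open 11.2 ff 30.0 F [-32.6  -0.9  27.1] p [ 0.498 -0.204  0.147]
th 0.60 t 52.9 open 10.9 ff 30.0 F [-39.4   1.2  39.9] p [ 0.513 -0.205  0.164]
th 0.70 t 53.2 open 14.7 ff 13.9 F [-28.9   0.8  21.7] p [ 0.531 -0.206  0.178]
th 0.80 t 53.5 open 10.9 ff 30.0 F [-15.    1.7  24.1] p [ 0.55  -0.207  0.192]
th 0.90 t 53.9 open 11.4 ff 30.0 F [-7.   1.4 17.8] p [ 0.57  -0.209  0.203]
th 1.30 t 55.2 open 11.2 ff 30.0 F [ 2.  -2.9  7.3] p [ 0.654 -0.214  0.225]
 t 55.9 open 11.2 ff 30.0 F [ 2.2 -4.3  4.3] p [ 0.697 -0.217  0.224]
```

View pics/lid.png

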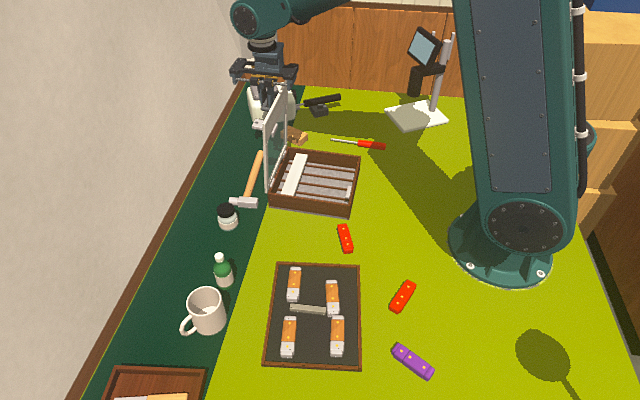

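The side view shows the lid standing upright around (275,140), the lanes in view and the knives still in the tray, with one at (332,296) nudged a little. I'll let go of the handle, rise clear and locate the knives from two wrist views.

```bash
cat >> h.py <<'E'
def blobs(f):
    h=cv2.cvtColor(f,cv2.COLOR_BGR2HSV); H,S,V=[h[...,i].astype(int) for i in range(3)]
    wood=((H>8)&(H<22)&(S>90)&(V>120)).astype(np.uint8)*255
    wood=cv2.morphologyEx(wood,cv2.MORPH_CLOSE,np.ones((5,5)))
    full=((V>95)&((H<24)|(S<40))&~((S>150)&(H<7))).astype(np.uint8)*255
    full[wood>0]=255; full=cv2.morphologyEx(full,cv2.MORPH_OPEN,np.ones((5,5)))
    n,lab,st,ce=cv2.connectedComponentsWithStats(full); out=[]
    for i in range(1,n):
        if not 800<st[i,4]<4500: continue
        w=(lab==i)&(wood>0)
        if w.sum()<.3*st[i,4]: continue
        c,_=cv2.findContours((lab==i).astype(np.uint8),cv2.RETR_EXTERNAL,cv2.CHAIN_APPROX_NONE)
        r=cv2.minAreaRect(max(c,key=cv2.contourArea)); out.append(r)
    return out
def knives(views=((.43,.22),(.43,.32)),z=.24,verbose=True):
    L=[]
    for x,y in views:
        go([x,y,z+.038],A); f,K,E=cam("wrist","kn_%d.png"%int(current_time()*100))
        for r in blobs(f):
            p=cv2.boxPoints(r); W=np.array([onplane(q,K,E,.024) for q in p])
            e=[W[1]-W[0],W[2]-W[1]]; l=sorted([(np.linalg.norm(v),np.arctan2(v[1],v[0])) for v in e])
            if .085<l[1][0]<.115 and .022<l[0][0]<.055: L.append((r[0],K,E,W.mean(0),l[1][1]%np.pi,l[1][0],l[0][0]))
            elif verbose: print("odd",np.round(W.mean(0),3),np.round(l,3).tolist())
    out=[]
    while L:
        a=L.pop(0); m=[b for b in L if np.linalg.norm(b[3]-a[3])<.025 and b[2] is not a[2]]
        if m:
            b=m[0]; L=[q for q in L if q is not b]; X,e=tri([a[:3],b[:3]])
            out.append(((a[3]+b[3])/2,np.arctan2(np.sin(2*a[4])+np.sin(2*b[4]),np.cos(2*a[4])+np.cos(2*b[4]))/2%np.pi))
            if verbose: print("2view",X.round(3),e,"plane",out[-1][0].round(3),"phi",round(out[-1][1],2),np.round(a[5:],3),np.round(b[5:],3))
        else:
            out.append((a[3],a[4]))
            if verbose: print("1view",a[3].round(3),round(a[4],2),np.round(a[5:],3))
    return out
E
python3 - <<'E'
from h import *
command_gripper(.28); status("rel"); p=np.array(current_ee_pos()); line_to(p+[0,0,.12],.25)
move_ptp([.5,-.1,.32],down(A))
knives(); status()
E
```

```text
rel t 56.4 open 25.4 ff 0.0 F [ 0.2 -0.2 -0.5] p [ 0.697 -0.216  0.223]
odd [0.478 0.243 0.024] [[0.097, 1.462], [0.119, 3.018]]
odd [0.546 0.213 0.024] [[0.037, 0.073], [0.067, 1.643]]
odd [0.421 0.275 0.024] [[0.119, 0.092], [0.272, 1.594]]
odd [0.439 0.295 0.024] [[0.127, 0.82], [0.172, 2.334]]
odd [0.546 0.21  0.024] [[0.037, 0.03], [0.081, 1.663]]
1view [0.532 0.362 0.024] 1.67 [0.098 0.037]
1view [0.739 0.605 0.024] 0.2 [0.099 0.049]
 t 60.2 open 25.4 ff 0.0 F [-0.3 -0.3 -0.6] p [0.43  0.319 0.24 ]
```

Run:
```python
from h import *
import glob
fs=sorted(glob.glob("pics/kn_*.png")); print(fs)
fr=[cv2.imread(f) for f in fs]
cv2.imwrite("pics/kn.png",np.vstack([f[40:300,100:600] for f in fr]))
for f in fr:
    h=cv2.cvtColor(f,cv2.COLOR_BGR2HSV)
    for v in range(110,250,20): print(v,[h[v,u].tolist() for u in range(200,460,20)])
```

```text
['pics/kn_5957.png', 'pics/kn_6010.png']
110 [[32, 138, 161], [32, 137, 160], [32, 138, 161], [32, 137, 162], [32, 139, 161], [32, 137, 162], [32, 139, 162], [32, 136, 161], [32, 139, 161], [9, 142, 120], [10, 142, 129], [19, 22, 93], [10, 23, 99]]
130 [[32, 138, 161], [32, 138, 161], [32, 135, 162], [10, 146, 115], [10, 147, 111], [8, 15, 68], [10, 22, 70], [12, 18, 72], [15, 20, 76], [13, 22, 80], [13, 21, 84], [17, 26, 89], [17, 25, 93]]
150 [[32, 138, 161], [1, 183, 206], [32, 138, 161], [10, 144, 122], [8, 15, 66], [12, 19, 68], [12, 19, 68], [5, 22, 70], [6, 18, 72], [8, 19, 151], [14, 130, 196], [14, 129, 201], [12, 16, 207]]
170 [[1, 191, 136], [0, 192, 117], [32, 139, 162], [32, 145, 95], [12, 20, 64], [10, 19, 40], [14, 132, 193], [15, 129, 204], [12, 17, 199], [12, 17, 74], [9, 23, 76], [5, 19, 79], [17, 22, 80]]
190 [[32, 148, 95], [32, 143, 96], [32, 139, 161], [32, 139, 162], [6, 20, 64], [0, 20, 64], [8, 16, 64], [5, 23, 66], [0, 14, 37], [12, 19, 68], [15, 22, 71], [15, 21, 72], [15, 27, 76]]
210 [[32, 142, 140], [32, 145, 95], [32, 139, 162], [32, 139, 162], [10, 13,
[... 984 characters left out ...]
4], [9, 18, 201], [12, 20, 63], [8, 16, 65], [15, 23, 66], [10, 23, 68], [32, 140, 157], [32, 140, 157], [32, 138, 157]]
190 [[10, 139, 46], [15, 15, 34], [9, 18, 186], [8, 33, 61], [10, 25, 62], [20, 34, 159], [0, 20, 63], [8, 16, 63], [5, 24, 65], [8, 15, 66], [32, 140, 155], [32, 138, 157], [32, 140, 157]]
210 [[25, 148, 76], [15, 16, 32], [173, 17, 60], [8, 17, 60], [8, 18, 58], [17, 36, 163], [8, 17, 60], [0, 17, 61], [12, 21, 62], [6, 20, 63], [10, 145, 123], [32, 138, 157], [32, 140, 157]]
230 [[32, 139, 158], [10, 13, 59], [15, 17, 59], [13, 88, 55], [30, 3, 82], [17, 38, 94], [165, 15, 33], [14, 132, 190], [100, 40, 58], [15, 33, 199], [10, 148, 119], [32, 138, 157], [32, 138, 157]]
```

View pics/kn.png

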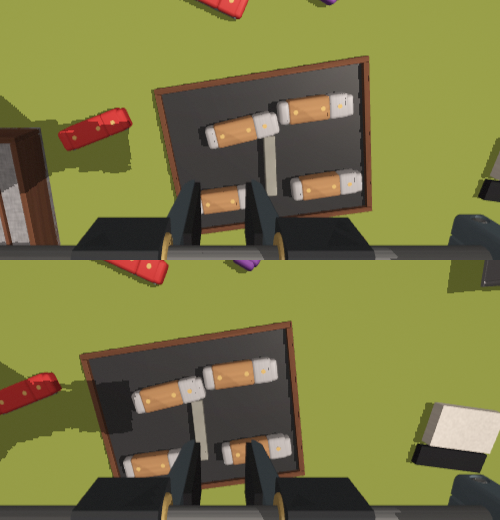

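The crops show all four knives. The one front right was knocked: it now ends at the left knife and touches the stone at (270,165). The brown rim was merging with the blobs, so I'll tighten the mask and view from farther back.

```bash
sed -i 's/full=((V>95)&((H<24)|(S<40))&~((S>150)&(H<7)))/full=(((V>140)|((V>85)\&(S<30)\&(V>100)))\&(H<24)\&~((S>150)\&(H<7))\&~((H>=15)\&(S>26)\&(S<70)))/; s/views=((.43,.22),(.43,.32)),z=.24/views=((.39,.24),(.40,.33)),z=.30/' h.py
python3 - <<'E'
from h import *
knives(); status()
E
```

```text
odd [0.432 0.294 0.024] [[0.04, 0.221], [0.198, 1.762]]
1view [0.421 0.344 0.024] 1.65 [0.098 0.034]
1view [0.445 0.245 0.024] 1.76 [0.097 0.034]
1view [0.531 0.362 0.024] 1.66 [0.097 0.037]
 t 61.2 open 25.6 ff 0.0 F [ 0.6 -0.6 -0.5] p [0.4   0.33  0.299]
```

Run:
```python
from h import *
import glob
for s in sorted(glob.glob("pics/kn_*.png"))[-2:]:
    f,K,E=load(s[5:]); print(s)
    for k in (5,7,9):
        import h as hh
        src=blobs
        f2=f
        r=[ (np.round(onplane(b[0],K,E,.024)[:2],3).tolist(),np.round(b[1],0).tolist()) for b in blobs(f2)]
    print(r)
    u=proj([.546,.21,.024],K,E).astype(int); print(u); hsv=cv2.cvtColor(f,cv2.COLOR_BGR2HSV); print([hsv[u[1],x].tolist() for x in range(u[0]-40,u[0]+44,5)])
```

```text
pics/kn_6066.png
[([0.421, 0.344], [21.0, 65.0]), ([0.445, 0.245], [21.0, 63.0]), ([0.531, 0.362], [21.0, 60.0])]
[310 247]
[[32, 148, 110], [100, 40, 57], [97, 41, 56], [99, 32, 56], [120, 10, 25], [60, 21, 24], [11, 103, 47], [14, 132, 189], [14, 133, 191], [14, 132, 193], [18, 129, 217], [14, 134, 188], [11, 19, 192], [18, 99, 216], [11, 18, 193], [9, 21, 84], [90, 10, 25]]
pics/kn_6116.png
[([0.431, 0.296], [26.0, 129.0])]
[254 246]
[[32, 140, 153], [10, 148, 112], [10, 120, 66], [15, 16, 32], [11, 19, 188], [14, 137, 171], [14, 136, 178], [14, 132, 187], [14, 132, 189], [14, 133, 191], [18, 129, 215], [14, 134, 185], [99, 32, 56], [100, 27, 56], [101, 36, 56], [105, 15, 33], [30, 11, 24]]
```

```bash
sed -i 's/MORPH_OPEN,np.ones((5,5))/MORPH_OPEN,np.ones((9,9))/' h.py
cat >> h.py <<'E'
def lanep(i,x,z): return cw(x,-.0675+.045*i,z)
def find(x,y):
    k=knives(((x+.01,y-.04),(x+.01,y+.04)),.26,True)
    k=[q for q in k if np.hypot(q[0][0]-x,q[0][1]-y)<.05]
    return min(k,key=lambda q:np.hypot(q[0][0]-x,q[0][1]-y)) if k else None
def pick(x,y,zf=.005):
    command_gripper(1.0); q=find(x,y)
    if q is None: print("not found");return False
    p,phi=q; yaw=phi-np.pi/2
    command_gripper(.65); go([p[0],p[1],.08],yaw); lin([p[0],p[1],zf+.008],.12)
    command_gripper(0,25); lin([p[0],p[1],.13],.25); status("lifted")
    return 28<current_opening()*91<36
def place(i,x=-.012):
    go(lanep(i,x,.13),A); status("at lane"); lin(lanep(i,x,.045),.2); lin(lanep(i,x,.0175),.08); status("down")
    command_gripper(.45); lin(lanep(i,x,.05),.2)
def push(i,x0=-.087):
    lin(lanep(i,x0,.055),.25); command_gripper(0,20); lin(lanep(i,x0,.013),.15)
    wait(.1); f0=np.array(current_wrist_force()); lin(lanep(i,-.03,.013),.1)
    x=-.03
    while x<-.0005:
        x+=.003; lin(lanep(i,x,.013),.06); F=RC.T@(np.array(current_wrist_force())-f0)
        if F[0]<-9: break
    print("push end x",round(x,4),F.round(1),(RC.T@(np.array(current_ee_pos())-C)).round(4))
    lin(lanep(i,x-.01,.013),.1); lin(lanep(i,x-.01,.13),.25)
E
python3 - <<'E'
from h import *
if pick(.445,.245):
    place(0); push(0)
status()
E
```

```text
odd [0.406 0.344 0.024] [[0.065, 0.218], [0.102, 1.655]]
2view [0.445 0.245 0.024] [np.float64(0.1), np.float64(0.1)] plane [0.445 0.245 0.024] phi 1.75 [0.097 0.033] [0.097 0.032]
2view [0.533 0.363 0.022] [np.float64(0.3), np.float64(0.3)] plane [0.532 0.362 0.024] phi 1.69 [0.098 0.036] [0.098 0.034]
2view [0.547 0.219 0.022] [np.float64(0.3), np.float64(0.3)] plane [0.547 0.219 0.024] phi 1.69 [0.098 0.035] [0.098 0.035]
1view [0.422 0.344 0.024] 1.65 [0.098 0.032]
lifted t 67.1 open 32.2 ff 25.0 F [ 0.   0.2 -1.7] p [0.445 0.245 0.091]
at lane t 69.0 open 31.9 ff 25.0 F [ 0.2 -0.6 -2.3] p [ 0.538 -0.231  0.092]
down t 70.1 open 32.0 ff 25.0 F [-1.1  0.4 -1.5] p [ 0.538 -0.232 -0.021]
push end x -0.006 [-21.9  -1.7  15.2] [-0.0093 -0.0671 -0.0255]
 t 76.1 open 0.4 ff 0.0 F [-0.7 -0.1 -1.2] p [ 0.534 -0.232  0.092]
```

The first knife went in and reached its stop at the expected place, and the two-view height of 22–24 mm agrees. Now the other three.

Run:
```python
from h import *
for i,(x,y) in enumerate([(.422,.344),(.547,.219),(.532,.362)],1):
    print("--- lane",i)
    if not pick(x,y): print("FAILED",i); status(); break
    place(i)
    push(i)
status()
```

```text
--- lane 1
2view [0.422 0.344 0.025] [np.float64(0.0), np.float64(0.0)] plane [0.422 0.344 0.024] phi 1.67 [0.098 0.032] [0.098 0.032]
2view [0.533 0.363 0.024] [np.float64(0.1), np.float64(0.1)] plane [0.533 0.363 0.024] phi 1.73 [0.098 0.035] [0.097 0.035]
1view [0.546 0.222 0.024] 1.7 [0.093 0.035]
lifted t 83.8 open 31.9 ff 25.0 F [-1.  -0.4 -2.7] p [0.421 0.344 0.091]
at lane t 85.9 open 31.5 ff 25.0 F [ 1.4 -0.4 -0.9] p [ 0.541 -0.187  0.092]
down t 87.0 open 31.6 ff 25.0 F [-0.4 -0.3 -1.1] p [ 0.54  -0.187 -0.021]
push end x -0.006 [-20.3  -3.3  14.8] [-0.0093 -0.0221 -0.0255]
--- lane 2
odd [0.725 0.599 0.024] [[0.046, 1.509], [0.073, 0.205]]
odd [0.715 0.657 0.024] [[0.048, 1.511], [0.06, 0.194]]
2view [0.548 0.219 0.022] [np.float64(0.2), np.float64(0.2)] plane [0.548 0.218 0.024] phi 1.67 [0.098 0.034] [0.097 0.033]
1view [0.533 0.362 0.024] 1.66 [0.098 0.034]
1view [0.736 0.716 0.024] 0.22 [0.087 0.034]
lifted t 100.1 open 31.7 ff 25.0 F [-0.3 -0.4 -0.9] p [0.547 0.218 0.091]
at lane t 101.9 open 31.9 ff 25.0 F [ 0.2  0.3 -1.6] p [ 0.543 -0.142  0.092]
down t 103.0 open 31.9 ff 25.0 F [ 0.2 -0.2 -1.7] p [ 0.543 -0.142 -0.021]
push end x -0.006 [-19.8  -1.   13.2] [-0.0094  0.0229 -0.0256]
--- lane 3
odd [0.838 0.512 0.024] [[0.054, 1.511], [0.062, 0.025]]
2view [0.533 0.363 0.024] [np.float64(0.2), np.float64(0.2)] plane [0.533 0.363 0.024] phi 1.69 [0.098 0.034] [0.098 0.033]
lifted t 116.4 open 31.7 ff 25.0 F [-0.2 -0.2 -3.1] p [0.533 0.362 0.091]
at lane t 118.3 open 31.9 ff 25.0 F [-0.1 -0.4 -1.8] p [ 0.546 -0.097  0.092]
down t 119.3 open 31.7 ff 25.0 F [-0.1  0.5 -0.6] p [ 0.546 -0.097 -0.021]
push end x -0.006 [-18.8  -2.4  11.5] [-0.0093  0.0678 -0.0256]
 t 125.3 open 0.5 ff 0.0 F [-0.4  0.3 -0.5] p [ 0.543 -0.097  0.092]
```

Run:
```python
from h import *
go(cw(-.09,-.0,.26),A); f,K,E=cam("wrist","fin.png"); go(cw(-.2,.3,.3),A); t,_,_=cam("top"); 
cv2.imwrite("pics/fin2.png",np.vstack([f[60:330,120:520],cv2.resize(t[130:260,290:420],(400,320))[:300]]))
print(f.shape,proj(cw(.01,-.0675,.03),K,E)-[120,60],proj(cw(.01,.0675,.03),K,E)-[120,60])
status()
```

```text
(400, 640, 3) [152.1704267  177.92677039] [251.97743071 177.87270238]
 t 127.4 open 0.7 ff 0.0 F [ 0.1 -0.3 -0.4] p [0.373 0.146 0.262]
```

View pics/fin2.png

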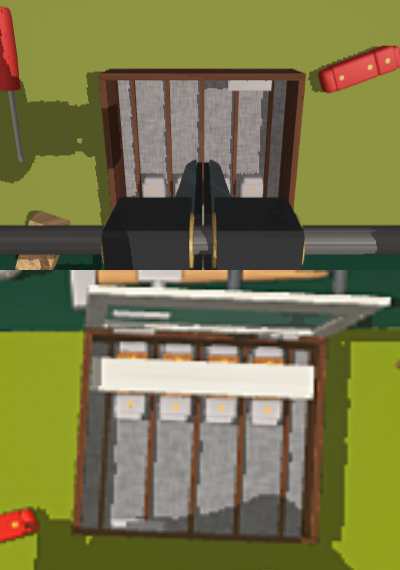

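Both views show all four knives in separate lanes. Their near ends line up in front of the bar, at the predicted row of about 178 in the wrist crop, so they are home. Next: shut the lid, press it down and lock it.

Run:
```python
from h import *
go([.5,-.05,.40],YAW); command_gripper(.28)
h=hpos(1.5); go([h[0],h[1],.40],YAW); lin(h,.12); status("at handle")
command_gripper(0,30); status("grip")
th=swing(1.5,0.0,15); status("shut?")
dz=0
while dz<.01:
    if current_wrist_force()[2]>22: break
    dz+=.001; lin(hpos(0,-.016-dz),.05)
print("dz",dz); status("pressed")
```

```text
at handle t 131.3 open 25.6 ff 0.0 F [-0.1  0.6 -0.4] p [ 0.697 -0.216  0.224]
grip t 131.7 open 11.5 ff 30.0 F [-0.9  0.6  4.2] p [ 0.697 -0.216  0.224]
th 1.40 t 132.0 open 11.2 ff 30.0 F [-2.9  0.9  8.2] p [ 0.675 -0.215  0.226]
th 1.00 t 133.3 open 11.7 ff 30.0 F [-4.5  1.5 -0.8] p [ 0.589 -0.209  0.21 ]
th 0.60 t 134.7 open 11.1 ff 30.0 F [-1.8  1.  -5.7] p [ 0.516 -0.205  0.163]
th 0.20 t 136.0 open 11.3 ff 30.0 F [-9.1  2.  -1.9] p [ 0.467 -0.202  0.091]
shut? t 136.7 open 10.9 ff 30.0 F [-12.3   0.3  -3.6] p [ 0.454 -0.201  0.049]
dz 0.006
pressed t 138.2 open 11.4 ff 30.0 F [-27.5   1.7  26.6] p [ 0.453 -0.201  0.044]
```

Run:
```python
from h import *
command_gripper(.4); lin(hpos(0)+[0,0,.07],.2)
command_gripper(0,20); p=cw(-.112,.027,0); go(p+[0,0,.10],YAW); lin(p+[0,0,.080],.1); wait(.1); f0=np.array(current_wrist_force())
z=.080
while z>.062:
    z-=.001; lin(p+[0,0,z],.03); wait(.05); F=np.array(current_wrist_force())-f0
    if F[2]>12: break
print("touch tip z",z,F.round(1),np.array(current_ee_pos())[2]+.038); lin(p+[0,0,.14],.2); status()
```

```text
touch tip z 0.06699999999999999 [-7.   2.5 27.4] 0.06785612752996126
 t 145.3 open 0.7 ff 0.0 F [-0.2  0.9 -0.2] p [ 0.444 -0.132  0.102]
```

Touching the lid gives its top at 67.9 mm, so it is fully shut. Now the key goes back.

Run:
```python
from h import *
turnkey(1.571,0.0)
go(cw(-.15,.0,.30),A); f,K,E=cam("wrist","lock.png")
# is the bow's top face where a locked bow's should be? grey-ish pixels near its two ends
for n,o in (("locked",[(-.014,0),(.014,0)]),("unlocked",[(0,-.014),(0,.014)])):
    for d in o:
        u=proj(cw(-.085+d[0],.06+d[1],.112),K,E); print(n,u.round(),f[int(u[1]),int(u[0])])
status()
```

```text
key grip t 147.6 open 10.2 ff 25.0 F [-11.5  -1.1  14.6] p [ 0.471 -0.1    0.045]
turned t 149.8 open 10.0 ff 25.0 F [-15.1  -8.1  17.3] p [ 0.471 -0.1    0.045]
locked [373. 215.] [162 167 175]
locked [372. 237.] [50 48 43]
unlocked [360. 226.] [22 21 22]
unlocked [384. 226.] [188 200 209]
 t 151.6 open 41.1 ff 0.0 F [-0.4 -0.4 -0.3] p [ 0.404 -0.156  0.26 ]
```

Run:
```python
from h import *
R=down(np.pi/2-.06); move_ptp([.44,-.10,.26],R); wait(.3); f,K,E=cam("wrist","lock2.png")
g=load("case1.png")[0]
d=np.abs(f[178:216,305:342].astype(int)-g[178:216,305:342]).mean(2); print("diff",d.mean(),np.percentile(d,95))
for i in (f,g):
    m=cv2.cvtColor(i[178:216,305:342],cv2.COLOR_BGR2HSV); m=((m[...,1]<25)&(m[...,2]>130)&(m[...,2]<190)).astype(np.uint8)
    print(np.argwhere(m).mean(0),cv2.minAreaRect(np.argwhere(m)[:,::-1].astype(np.float32)))
print("lid edge",[np.abs(f[150:156,200:360].astype(int)-g[150:156,200:360]).mean()])
status()
```

```text
diff 7.336889521100049 30.666666666666668
[27.38762887 19.15463918] ((18.0, 22.0), (30.0, 36.0), 90.0)
[27.36653386 18.67729084] ((18.0, 22.0), (30.0, 36.0), 90.0)
lid edge [np.float64(22.963194444444444)]
 t 152.3 open 40.9 ff 0.0 F [-0.1 -0.  -0.1] p [ 0.44 -0.1   0.26]
```

Run:
```python
from h import *
f=cv2.imread("pics/lock2.png",0);g=cv2.imread("pics/case1.png",0)
for u in (200,290,360): print(u,f[144:160,u],g[144:160,u])
go(cw(-.15,.1,.35),A); wait(.5); status(); print(hand_in())
```

```text
200 [131 102  50  35  32  32  32  33  84 170 198 197 196 198 199 197] [102  51  32  35  32  33  33  80 169 195 193 193 194 196 195 192]
290 [131  99  42  33  35  33  34  32  78 170 199 203 203 202 202 202] [103  56  40  34  34  34  34  67 160 193 198 200 200 200 199 197]
360 [131  99  39  36  34  33  35  32  77 170 200 206 207 206 205 204] [107  64  35  35  32  32  31  60 139 187 201 204 203 201 201 199]
 t 153.2 open 41.1 ff 0.0 F [-0.2 -0.3 -0.4] p [ 0.41  -0.056  0.312]
the job is handed in; nothing more can be done
None
```

The job is handed in at 153 s, with no verdict shown: all four knives are home in lanes of their own, the lid is shut, the key is locked in place, and I kept the arm clear of the other things, though I did not re-measure them; the fingertips proved 38 mm behind the reported TCP, so the first key turn missed and was repeated.

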